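# Set a feed roller in the V-blocks and bring the spring clamp onto it

## Task

Take the longer of the two feed rollers, lower it between the two V-blocks so that its steel journals are fully down in both Vs before you let go, and release it. Then lift the spring-loaded clamp arm by its knob, swing it across and let its pad down squarely on the middle of the roller, so that the spring holds the roller. Leave everything else on the table where it is.

Things in the scene. Friction and masses are not known exactly. Their poses are not given: they have to be found in the camera images.
- roller: Longer feed roller: black rubber barrel 44 mm diameter, 80 mm long; at each end a bare steel journal 24 mm diameter, 36 mm long (152 mm overall); 0.4 to 0.85 kg. Origin in its middle on its axis; x along the axis (ends alike; it may have rolled about x). At the start it lies loose and level on board_a (right or left place), axis 32 mm above the table.
- board_a: Wooden board 110 x 66 x 10 mm, fixed, under the longer roller; x along the roller, origin under its centre. Four chocks 8 mm high on it stand 18 mm off the roller's axis, 20 to 34 mm either side of the barrel's middle; the middle 40 mm is open for fingers.
- fixture: Clamping fixture, fixed: white base plate 12 mm thick (x -50 to +135, y +-82 mm), two steel V-blocks, a post. Origin at table height midway between the blocks; Vs run along y, z up. Blocks at y -74 to -46 and +46 to +74 mm, 60 mm wide in x, tops 78 mm above the table, each with a 90 degree V, 40 mm wide at the mouth, 20 mm deep. Gap of 92 mm between them for the 80 mm barrel.
- vee (a point): Point midway between the V-blocks, 75 mm above the table: where the middle of the longer roller's axis is when both journals are down in the Vs and the barrel is central in the gap (axes as the fixture's).
- clamp_arm: White clamp arm, 24 mm wide, 14 mm thick, turning about and sliding up an upright post. Origin on the post's axis, at table height when the arm is down (rises with it); the arm points along its -x, 95 mm to pad and knob. It turns with light friction and stays where put; it points to fixture -x when over the roller, and starts parked 1.15 to 1.6 rad away, on the fixture's +y side.
- post_top (a point): Top of the clamp's steel post, 186 mm above the table, at x = +95, y = 0 mm in the fixture's frame. The arm turns about this post from 0.3 rad past the middle of the V-blocks to 1.8 rad away on the +y side.
- clamp_pad (a point): Centre of the underside of the round rubber pad (28 mm across) under the arm's end. With the arm fully down it is 90 mm above the table, 7 mm lower than the top of a seated roller (97 mm), so the arm must be lifted to pass over the roller.
- clamp_knob (a point): Centre of the upright round black knob on top of the arm's end, right above the pad: 30 mm in diameter, 45 mm tall; this point is 22.5 mm below the knob's top and 48.5 mm above the pad's underside.
- clamp_lift (a joint): How far the clamp arm is lifted on its post, m: 0 fully down, at most 0.025; about 0.007 when it rests on a seated roller. A spring presses it down: 6 N plus 2.6 N weight at 0, and 0.2 N more for each mm of lift. The arm's top is 113 mm above the table at 0.
- short_roller: The other feed roller, too short for the V-blocks: same look and diameter, barrel 56 mm and 84 mm overall, on a like board. Origin in the middle on its axis, x along it. Leave alone.
- bearing: Sealed ball bearing, 52 mm across, 15 mm tall; origin under its centre. Leave alone.
- wrench: Open-ended wrench 180 mm long, lying along its x. Leave alone.
- oil_bottle: Grey oil bottle, 56 mm across, 150 mm tall; origin under its centre. Leave alone.
- grease_jar: White jar with steel cap, 70 mm across, 80 mm tall; origin under its centre. Leave alone.
- hammer: Hammer 260 mm long, lying along its x. Leave alone.
Mind the look-alikes: they are no part of the job. What is shaped like the roller but blue, turquoise or white is not meant.

How it is judged:
On the way, in this order (a step that is already met when the one before it is completed fails the run):
1. the longer roller is lowered, still held, into both Vs (within 6 mm sideways and in height and 9 mm along) (x of roller in the frame of vee between -0.006 and 0.006 m and y of roller in the frame of vee between -0.009 and 0.009 m and z of roller in the frame of vee between -0.006 and 0.006 m and contact force between the fingers and roller above 0.5 N), for 0.1 s.
2. it is let go and lies seated in both Vs, with the clamp not yet on it (x of roller in the frame of vee between -0.003 and 0.003 m and y of roller in the frame of vee between -0.008 and 0.008 m and z of roller in the frame of vee between -0.003 and 0.003 m and angle between the x axis of roller and the y axis of fixture, either way round below 0.05 rad and contact force between the fingers and roller below 0.1 N and contact force between clamp_arm and roller below 0.2 N and horizontal distance between clamp_pad and vee above 0.04 m), for 0.2 s.
At the end, for the whole second after the job is handed in: The longer roller lies in both Vs (within 3 mm of its place sideways and in height, 8 mm along, 0.05 rad), the clamp pad, within 15 mm of the middle of the V-blocks, presses on it with over 4 N, and roller and arm are at rest (under 20 mm/s) (x of roller in the frame of vee between -0.003 and 0.003 m and y of roller in the frame of vee between -0.008 and 0.008 m and z of roller in the frame of vee between -0.003 and 0.003 m and angle between the x axis of roller and the y axis of fixture, either way round below 0.05 rad and horizontal distance between clamp_pad and vee below 0.015 m and contact force between clamp_arm and roller above 4 N and linear speed of each of roller, clamp_arm below 0.02 m/s); the robot touches nothing.
It fails at once if the short roller, bearing, wrench, oil bottle, grease jar or hammer is moved more than 30 mm (distance of any of short_roller, bearing, wrench, oil_bottle, grease_jar, hammer from where it was at the start of the episode above 0.03 m).
It also fails if it takes over 51 s, if anything falls off the work surface, if the arm or the gripper's body presses on something with over 40 N, if the wrist force passes 120 N, or if a joint passes its speed limit or range.

## Robot

A 6-joint arm with a two-finger parallel gripper is mounted at the origin on the work surface. World frame = base frame: x ahead of the robot, y to its left, z up, the work surface at z = 0. Lengths are in m, angles in rad, forces in N, time in s.
With the tool pointing down it reaches from about 0.375 to 0.9 m from the base axis. Payload 3.1 kg.
Tool frame: the origin (TCP) lies midway between the tips of the shut fingers; the grasp point (between the pads) lies 19 mm behind it (manip.hold_point_z is the distance from the TCP to the grasp point, in m); x points along the fingers, y is the direction in which the jaws open and shut, and the axes are right-handed (so a half turn about x gives the same grasp; the last joint's range is limited). The gripper opens to 85 mm and grips with 20 to 120 N. Pads are 22 mm wide; open, the fingers measure 114 mm over their backs; the gripper's body (76 mm by 85 mm) begins 54 mm behind the grasp point. The pads swing forward as they close: fully open they stand 13 mm farther back than shut.
Start: joints at [0.924, 0.527, 1.433, -0, 1.181, -0.178], TCP at [0.282, 0.558, 0.231] pointing down, gripper open.
Joint ranges: [-3.08, 3.08], [-0.75, 2.2], [0.22, 2.44], [-1.43, 4.57], [0, 2.65], [-2.85, 2.85]. Speed limits (rad/s): [2.79, 2.79, 3.14, 3.14, 3.14, 3.14].

## Interface

Orientations are given as a unit quaternion [x, y, z, w].
In Python, from station import manip, snapshot gives the robot as it stands.
- The arm moves only by the tool play_rows, never from a script. Its argument "series" is a list of rows, each a list of 4 numbers: the shift along the tool's x, y, z in m, then the turn about the tool's x in degrees. In form: [[tx, ty, tz, spin], ...]. A call has 1 to 20 rows; each row is the pose to reach, as a shift and turn from the pose measured when the call began, along the tool's axes at that moment; what a row does not reach only later rows make up. A row lasts 1/10 s, in which the tool goes at most 50 mm and 8.59 degrees, less where a joint would pass 70% of its speed; a pose out of reach is approached as far as the arm can. A call with a gripper value outside its range is refused whole. "claw" is the opening in per cent of the stroke, from 0 (shut) to 100 (fully open), set as the call begins (left out, the last holds). The fingers move at their own pace and stop on an object; "force" is the grip in N (left out, the last holds). Time passes only in rows, so rows that repeat a pose let the fingers close. It gives the time, the measured TCP pose, the force and the opening at its end, in the units of the state.
- manip.sense(): the state, without advancing time (a new reading comes with each control period).
- snapshot(name): name is "side" or "top" or "wrist"; returns a dict with "image" (420x560x3 uint8, blue, green, red), "depth" (420x560 float32, m along the optical axis (not along the pixel's ray), 0 where there is no reading), "fov_y" (degrees; the focal length in pixels is half the picture's height over the tangent of half this angle, whatever the lens; pixels are square), "cx", "cy" (the principal point, pixels), "dist" ([k1, k2, p1, p2, k3] as OpenCV has them; the pictures are not rectified), "R" (3x3) and "t" (3): a world point X has camera coordinates R X + t. Camera axes: x right, y down, z forward; pixel columns grow to the right and rows downward; lengths in m; the calibration is good to about 2 mm. A picture is of the moment at which its call begins.
- manip.sign_off(): hands the job in, once; it reports no verdict.
The state is a dict: "t": time; "q": joint angles; "qd": joint speeds; "tau": joint torques, N m; "tcp_pos": TCP position; "tool_rot": TCP orientation; "force": force on the tool from outside, world axes, zero at the start; "ft_torque": the same for the moment, N m; "finger_gap": opening from 0.0 (shut) to 1.0 (fully open).
Only numpy, scipy, OpenCV 4.12 (cv2) and the standard library are available. Lean on these libraries where they do the work, as an engineer would, in place of code of your own. Each camera call takes 0.05 s, during which the arm holds its last target.

## Working session

There is one attempt and no reset: what is moved stays moved. The work goes in short steps, Python scripts to look and compute and a tool call to move; the robot and the scene stay as the last step left them, time stands still between calls to the robot, and variables do not carry over. Pictures are saved under pics/ and viewed, and the job is handed in when it is done.

Besides the shell and the picture viewer there is one more tool, called after "Emit:" as a command line: name --pt "numbers of a row" for each row, then --argument value for the rest. play_rows: Moves the arm, as the interface text tells. Its arguments: {"type":"object","properties":{"series":{"type":"array","items":{"type":"array","items":{"type":"number"}}},"claw":{"type":"number"},"force":{"type":"number"}},"required":["series"]}

```bash
ls; mkdir -p pics; cat > h.py <<'E'
import numpy as np,cv2,pickle
from station import manip,snapshot
def snap(n,tag):
    s=snapshot(n); pickle.dump(s,open(f'pics/{tag}.pkl','wb')); cv2.imwrite(f'pics/{tag}.png',s['image']); return s
def load(tag): return pickle.load(open(f'pics/{tag}.pkl','rb'))
def K(s):
    f=210/np.tan(np.radians(s['fov_y'])/2); return np.array([[f,0,s['cx']],[0,f,s['cy']],[0,0,1]])
def ray(s,u,v):
    p=cv2.undistortPoints(np.array([[[u,v]]],float),K(s),np.array(s['dist'],float))[0,0]
    R=np.array(s['R']);t=np.array(s['t']); return -R.T@t, R.T@np.array([p[0],p[1],1])
def atz(s,u,v,z):
    o,d=ray(s,u,v); return o+d*(z-o[2])/d[2]
def dep(s,u,v):
    o,d=ray(s,u,v); return o+d*s['depth'][int(round(v)),int(round(u))]
def proj(s,X):
    return cv2.projectPoints(np.array(X,float).reshape(-1,1,3),cv2.Rodrigues(np.array(s['R'],float))[0],np.array(s['t'],float),K(s),np.array(s['dist'],float))[0][:,0]
def crop(tag,u0,v0,u1,v1,k):
    im=load(tag)['image'][v0:v1,u0:u1]; cv2.imwrite(f'pics/{tag}_c{u0}_{v0}.png',cv2.resize(im,None,fx=k,fy=k,interpolation=cv2.INTER_CUBIC))
E
python3 - <<'E'
from h import *
for n in ['side','top','wrist']:
    s=snap(n,n+'0'); print(n,np.round(-np.array(s['R']).T@s['t'],3),np.round(s['R'],2).tolist(),s['fov_y'],s['dist'])
print(manip.sense()); print(manip.hold_point_z)
E
```

```text
pics
side [ 0.287 -1.067  1.45 ] [[0.97, -0.22, -0.01], [-0.18, -0.75, -0.64], [0.13, 0.62, -0.77]] 44.657676299765214 [0.02886437 0.         0.         0.         0.        ]
top [0.352 0.013 1.742] [[-0.03, -1.0, -0.0], [-0.99, 0.03, -0.11], [0.11, 0.0, -0.99]] 48.103586929629586 [-0.0953186  0.         0.         0.         0.       ]
wrist [0.217 0.589 0.373] [[0.45, 0.89, -0.0], [0.86, -0.43, 0.28], [0.25, -0.13, -0.96]] 69.15090313155358 [-0.02627142  0.          0.          0.          0.        ]
{'t': 0.15, 'q': array([ 9.24452596e-01,  5.28285186e-01,  1.43363454e+00, -8.42555683e-07,
        1.18140271e+00, -1.78504283e-01]), 'qd': array([-0.00275049, -0.0027542 , -0.00536846,  0.00074964,  0.00126801,
        0.00038036]), 'tau': array([ 8.17260716e-04, -4.42743337e+01, -1.78276134e+01, -2.33422879e-04,
        5.57035091e-03, -1.10897565e-05]), 'tcp_pos': array([0.28148056, 0.55739501, 0.23052996]), 'tool_rot': array([ 0.16334131,  0.6880936 , -0.16446211,  0.68760383]), 'force': array([ 0.26893236, -0.87315176,  0.52363081]), 'ft_torque': array([-0.03181079,  0.02599156,  0.04395376]), 'finger_gap': 0.9995998984696982}
0.0187
```

View pics/top0.png

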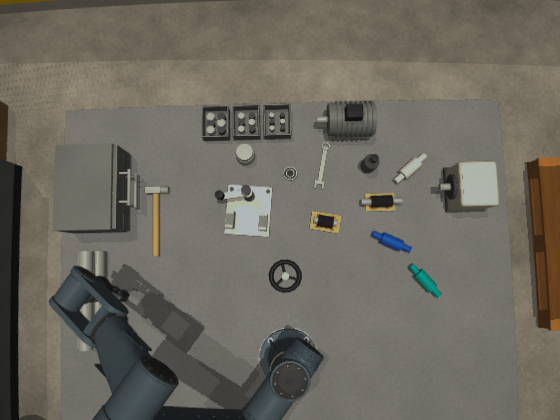

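View pics/side0.png

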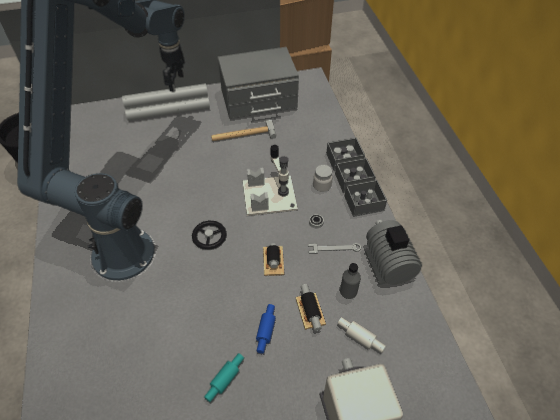

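View pics/wrist0.png

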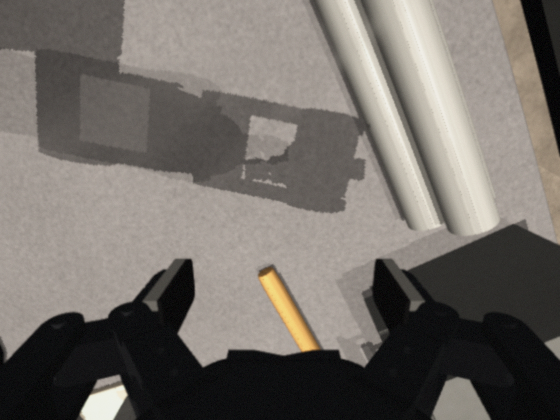

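Possible candidates in the top view:
- Black roller on a board at (380,201), which looks long.
- Black roller on a board at (325,221), which looks short.
- Blue (391,241), turquoise (424,280) and white (410,167) look-alikes.

I choose the one at (380,201) and will check it in a close crop.

```bash
python3 - <<'E'
from h import *
crop('top0',300,180,420,250,6); crop('top0',205,170,285,245,8)
crop('side0',230,130,330,220,7); crop('side0',250,235,340,335,6)
E
```

```text
(no output)
```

View pics/top0_c300_180.png

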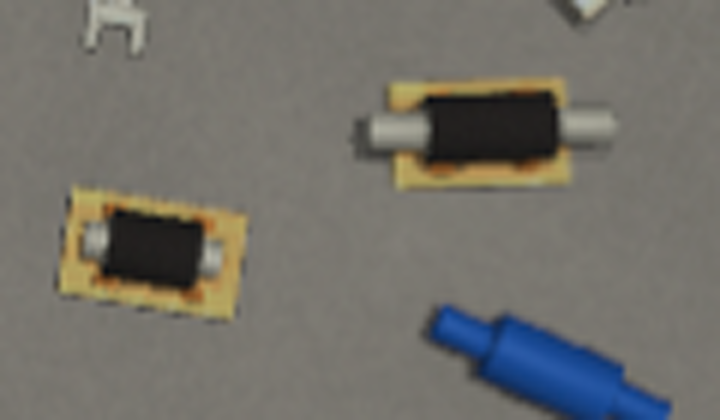

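View pics/top0_c205_170.png

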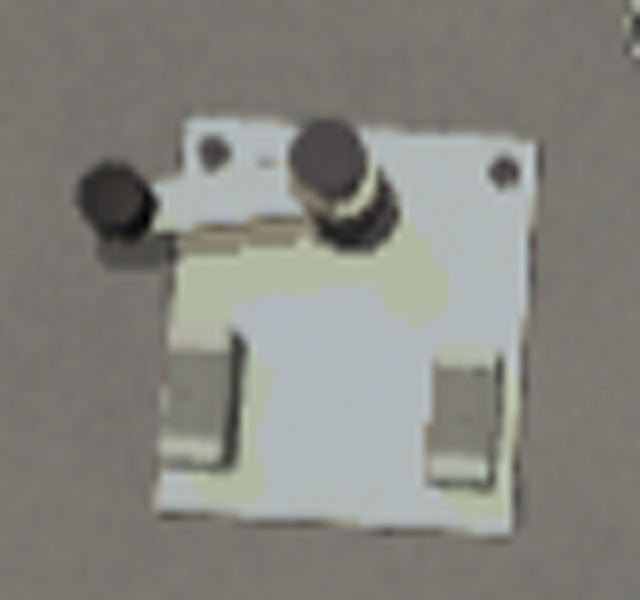

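View pics/side0_c230_130.png

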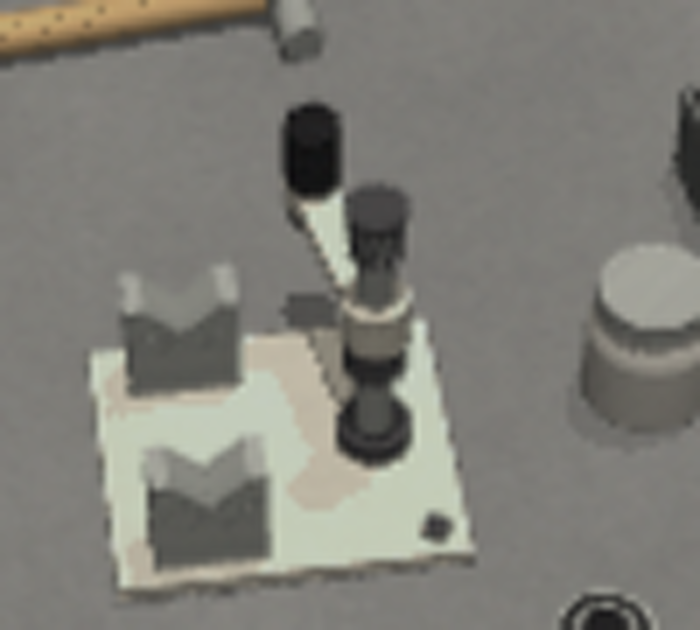

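View pics/side0_c250_235.png

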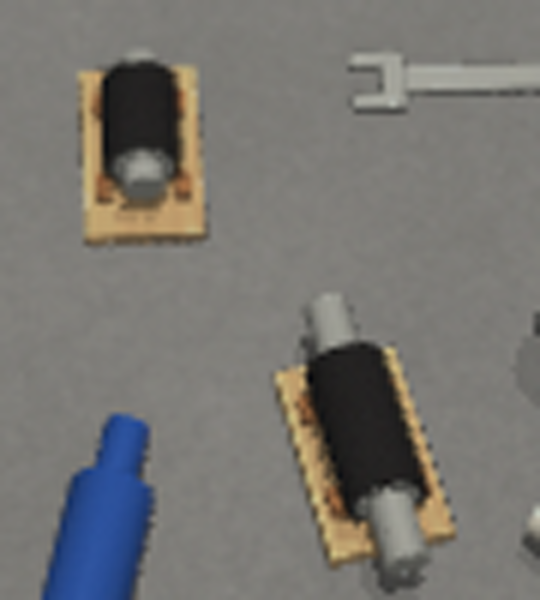

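```bash
cat >> h.py <<'E'
def cp(x,y,u0,v0,k): return (x+.5)/k-.5+u0,(y+.5)/k-.5+v0
def rigid(P,Q):
    P=np.array(P);Q=np.array(Q)[:,:2];pc=P.mean(0);qc=Q.mean(0);A=(P-pc);B=(Q-qc)
    th=np.arctan2((A[:,0]*B[:,1]-A[:,1]*B[:,0]).sum(),(A*B).sum());c,s=np.cos(th),np.sin(th);R=np.array([[c,-s],[s,c]])
    t=qc-R@pc; return t,th,np.round((Q-(P@R.T+t))*1e3,1).tolist()
E
python3 - <<'E'
from h import *
s=load('top0')
Q=[atz(s,*cp(x,y,205,170,8),.012) for x,y in [(185,117),(538,140),(512,532),(158,512)]]
print('fix',rigid([(.135,.082),(.135,-.082),(-.05,-.082),(-.05,.082)],Q))
Q=[atz(s,*cp(x,y,300,180,6),.010) for x,y in [(388,82),(565,78),(572,183),(397,187)]]
print('board',rigid([(-.055,.033),(.055,.033),(.055,-.033),(-.055,-.033)],[q*1 for q in Q]), np.round(Q,3).tolist())
for p in [(370,131),(618,126),(428,130),(559,126)]: print(np.round(atz(s,*cp(*p,300,180,6),.032),4))
d=load('side0')
Q=[atz(d,*cp(x,y,230,130,7),.012) for x,y in [(92,355),(425,325),(472,550),(122,588)]]
print('fix side',rigid([(-.05,.082),(.135,.082),(.135,-.082),(-.05,-.082)],Q))
for p in [(328,305),(405,575)]: print(np.round(atz(d,*cp(*p,250,235,6),.032),4))
Q=[atz(d,*cp(x,y,250,235,6),.010) for x,y in [(275,375),(393,348),(455,535),(333,562)]]
print('board side',rigid([(-.055,-.033),(-.055,.033),(.055,.033),(.055,-.033)],Q))
print('knob top',[atz(s,*cp(118,200,205,170,8),.161),atz(d,*cp(313,122,230,130,7),.161)])
print('post top',[atz(s,*cp(328,158,205,170,8),.186)])
E
```

```text
fix (array([0.4970255 , 0.13751648]), np.float64(-0.0863652029513273), [[-0.2, 0.5], [-1.4, -0.3], [1.2, 0.1], [0.4, -0.4]])
board (array([ 0.55817478, -0.35611633]), np.float64(-1.5662280329810703), [[0.3, 1.2], [-0.5, 0.2], [-0.3, -0.4], [0.6, -1.0]]) [[0.591, -0.3, 0.01], [0.591, -0.411, 0.01], [0.525, -0.412, 0.01], [0.526, -0.302, 0.01]]
[ 0.5582 -0.2833  0.032 ]
[ 0.5573 -0.4367  0.032 ]
[ 0.5579 -0.319   0.032 ]
[ 0.5582 -0.4001  0.032 ]
fix side (array([0.49575832, 0.1362622 ]), np.float64(-0.10174611316817485), [[1.3, -0.9], [-2.6, -3.0], [-1.2, 2.5], [2.5, 1.3]])
[ 0.558  -0.2807  0.032 ]
[ 0.5547 -0.4364  0.032 ]
board side (array([ 0.5570072 , -0.35683264]), np.float64(-1.5599548927130769), [[0.6, -0.5], [-0.6, 0.1], [-1.0, -0.1], [1.0, 0.5]])
knob top [array([0.57887153, 0.22030197, 0.161     ]), array([0.57864181, 0.21946742, 0.161     ])]
post top [array([0.59063324, 0.12878415, 0.186     ])]
```

```bash
cat >> h.py <<'E'
from scipy.spatial.transform import Rotation as Ro
def tool():
    st=manip.sense(); return np.array(st['tcp_pos']),Ro.from_quat(st['tool_rot']).as_matrix(),st
def shift(X,yaxis=None):
    """tool-frame shift to world TCP X, and spin making tool y along +-yaxis"""
    p,R,st=tool(); d=R.T@(np.array(X)-p); out=np.round(d,4).tolist()
    if yaxis is not None:
        v=R.T@np.array([*yaxis,0]); a=np.degrees(np.arctan2(v[2],v[1])); out+= [round(a,1),round((a+360)%360-180 if a<0 else a-180,1)]
    return out
def topose(X): p,R,st=tool(); return R.T@(np.array(X)-p)
E
python3 - <<'E'
from h import *
p,R,st=tool(); print(np.round(R,3)); s=load('wrist0')
print('cam in tool',R.T@(-np.array(s['R']).T@s['t']-p))
print(shift([.558,-.30,.27],[1,0]))
print(shift([.558,-.30,.27],[np.cos(-.09),np.sin(-.09)]))
E
```

```text
[[-0.001  0.451  0.893]
 [-0.001  0.893 -0.451]
 [-1.    -0.002 -0.   ]]
cam in tool [-0.14232202 -0.00051356 -0.07159011]
[-0.0386, -0.6406, 0.6334, np.float64(63.2), np.float64(-116.8)]
[-0.0386, -0.6406, 0.6334, np.float64(68.4), np.float64(-111.6)]
```

```bash
python3 - <<'E'
from h import *
print(shift([.51,.18,.30],[1,-.09]))
E
```

```text
[-0.0692, -0.2339, 0.3741, np.float64(68.3), np.float64(-111.7)]
```

Emit:
play_rows --pt "-0.069 -0.234 0.374 68.3" --pt "-0.069 -0.234 0.374 68.3" --pt "-0.069 -0.234 0.374 68.3" --pt "-0.069 -0.234 0.374 68.3" --pt "-0.069 -0.234 0.374 68.3" --pt "-0.069 -0.234 0.374 68.3" --pt "-0.069 -0.234 0.374 68.3" --pt "-0.069 -0.234 0.374 68.3" --pt "-0.069 -0.234 0.374 68.3" --pt "-0.069 -0.234 0.374 68.3" --pt "-0.069 -0.234 0.374 68.3" --pt "-0.069 -0.234 0.374 68.3" --pt "-0.069 -0.234 0.374 68.3"

```text
t: 1.45
tcp_pos: [0.5086, 0.1813, 0.2994]
tool_rot: [-0.52, -0.478, 0.522, -0.478]
force: [-0.1, 0.9, 0.1]
finger_gap: 0.998
```

```bash
python3 - <<'E'
from h import *
s=snap('wrist','w1'); p,R,st=tool(); print(p,st['q'],st['t'],shift([.558,-.31,.26],[1,0]))
E
```

```text
[0.50877183 0.18131101 0.29950499] [ 1.35915644e-01  3.36878745e-01  1.55815536e+00 -1.06038944e-03
  1.24875474e+00  2.22969665e-01] 1.5 [0.04, 0.0917, 0.4851, np.float64(-5.0), np.float64(175.0)]
```

View pics/w1.png

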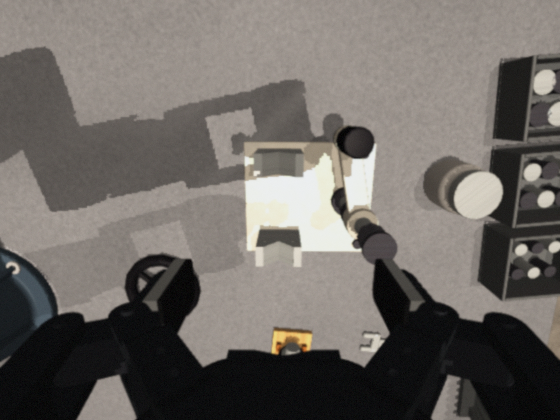

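```bash
python3 - <<'E'
from h import *
crop('w1',235,110,405,280,4)
E
```

```text
(no output)
```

View pics/w1_c235_110.png

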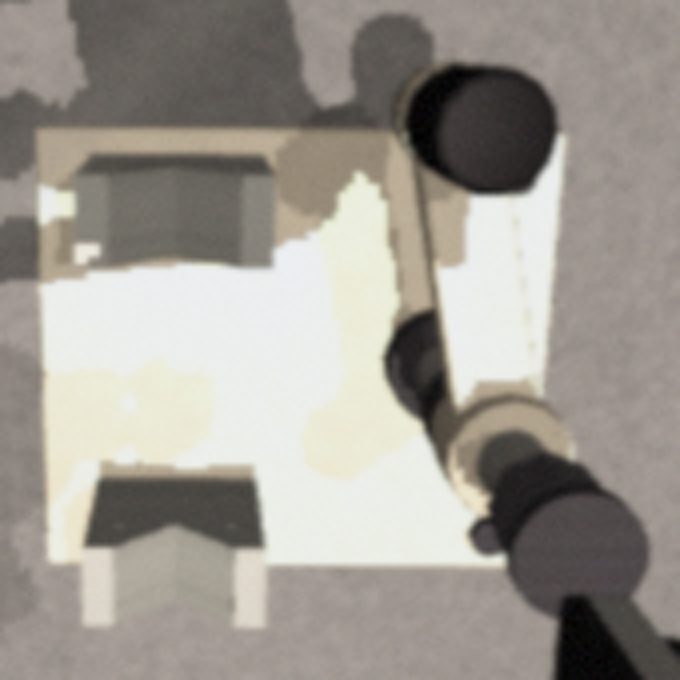

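Emit:
play_rows --pt "0.04 0.092 0.485 -5" --pt "0.04 0.092 0.485 -5" --pt "0.04 0.092 0.485 -5" --pt "0.04 0.092 0.485 -5" --pt "0.04 0.092 0.485 -5" --pt "0.04 0.092 0.485 -5" --pt "0.04 0.092 0.485 -5" --pt "0.04 0.092 0.485 -5" --pt "0.04 0.092 0.485 -5" --pt "0.04 0.092 0.485 -5" --pt "0.04 0.092 0.485 -5" --pt "0.04 0.092 0.485 -5" --pt "0.04 0.092 0.485 -5" --pt "0.04 0.092 0.485 -5"

```text
t: 2.9
tcp_pos: [0.5585, -0.3077, 0.2603]
tool_rot: [0.498, 0.501, -0.5, 0.5]
force: [-0.3, 0.3, 0.1]
finger_gap: 1.003
```

```bash
python3 - <<'E'
from h import *
s=snap('wrist','w2'); p,R,st=tool(); print(p,st['q'],st['t'])
E
```

```text
[ 0.55859346 -0.30791309  0.26039946] [-0.67768326  0.51659493  1.36484667 -0.00226575  1.26110522 -0.67994027] 2.95
```

View pics/w2.png

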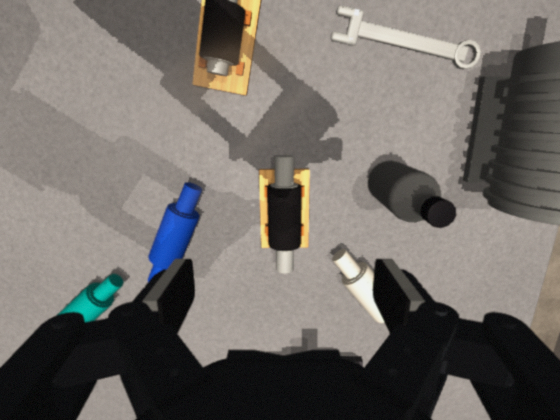

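```bash
python3 - <<'E'
from h import *
crop('w2',220,140,350,290,4)
s=load('w1'); c=lambda x,y:cp(x,y,235,110,4)
# block tops z=.078 far block (y+46..74) outer corners and near block
pts={(.0-.03,.074):(90,158),(.03,.074):(268,158),(.03,.046):(272,266),(-.03,.046):(75,262),(-.03,-.074):(82,627),(.03,-.074):(266,627),(-.03,-.046):(82+18,478),(.03,-.046):(258,478)}
k=[(-.03,.046),(.03,.046),(-.03,-.074),(.03,-.074)]
print('blocks',rigid(k,[atz(s,*c(*pts[q]),.078) for q in k]))
b={(-.05,.082):(38,129),(-.05,-.082):(48,565),(.135,.082):(566,135)}
print('base',rigid(list(b),[atz(s,*c(*v),.012) for v in b.values()]))
print('V bottoms y=-.074',atz(s,*c(176,629),.058),'top knob',atz(s,*c(496,130),.161),'post',atz(s,*c(578,552),.186))
print('bottle',[atz(load('top0'),371,163,.0)], 'white',[atz(load('top0'),u,v,.02) for u,v in [(397,180),(425,155)]])
E
```

```text
blocks (array([0.49818145, 0.13924513]), np.float64(-0.09152123786382274), [[0.3, 1.1], [-0.3, 0.3], [-0.4, -0.8], [0.4, -0.5]])
base (array([0.49868821, 0.13829026]), np.float64(-0.09490862192900604), [[0.9, 0.2], [0.1, -0.2], [-1.0, 0.0]])
V bottoms y=-.074 [0.49073858 0.05372238 0.058     ] top knob [0.5808774  0.22532296 0.161     ] post [0.59216205 0.13146743 0.186     ]
bottle [array([ 0.70727415, -0.33271867,  0.        ])] white [array([ 0.63653023, -0.42314981,  0.02      ]), array([ 0.72934323, -0.5353786 ,  0.02      ])]
```

View pics/w2_c220_140.png

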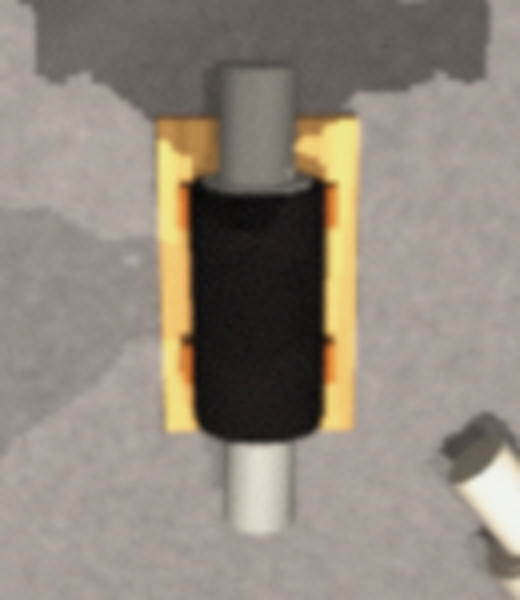

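```bash
python3 - <<'E'
from h import *
s=load('w2'); c=lambda x,y:cp(x,y,220,140,4)
for z,q in [(.044,(258,66)),(.02,(261,533)),(.035,(191,200)),(.035,(328,200)),(.035,(194,420)),(.035,(324,420))]: print(np.round(atz(s,*c(*q),z),4))
b=[(157,118),(358,118),(354,431),(166,432)]
print(rigid([(-.055,-.033),(-.055,.033),(.055,.033),(.055,-.033)],[atz(s,*c(*q),.01) for q in b]))
print(shift([.5585,-.358,.1],[1,0]))
E
```

```text
[ 0.5591 -0.2796  0.044 ]
[ 0.5609 -0.4448  0.02  ]
[ 0.5386 -0.3219  0.035 ]
[ 0.581  -0.3218  0.035 ]
[ 0.5387 -0.3956  0.035 ]
[ 0.5812 -0.3954  0.035 ]
(array([ 0.55971371, -0.35554942]), np.float64(-1.5602237186092176), [[0.4, 0.3], [-0.5, -0.1], [-0.0, -0.1], [0.2, -0.1]])
[0.1605, 0.0001, 0.0499, np.float64(0.2), np.float64(-179.8)]
```

Emit:
play_rows --pt "0.1 0.001 0.049 0" --pt "0.16 0.001 0.049 0" --pt "0.2 0.001 0.049 0" --pt "0.225 0.001 0.049 0" --pt "0.24 0.001 0.049 0" --pt "0.245 0.001 0.049 0" --pt "0.245 0.001 0.049 0" --pt "0.245 0.001 0.049 0" --pt "0.245 0.001 0.049 0" --pt "0.245 0.001 0.049 0" --pt "0.245 0.001 0.049 0" --claw 100 --force 50

```text
t: 4.05
tcp_pos: [0.5601, -0.3577, 0.0175]
tool_rot: [0.498, 0.5, -0.5, 0.502]
force: [-0.1, 0.7, 0.8]
finger_gap: 0.999
```

```bash
python3 - <<'E'
from h import *
s=snap('wrist','w3'); s=snap('side','s3'); crop('s3',230,210,370,350,5); p,R,st=tool(); print(p,R.round(3),st['t'])
E
```

```text
[ 0.55956914 -0.35743451  0.01652509] [[-0.001  1.     0.003]
 [-0.002  0.003 -1.   ]
 [-1.    -0.001  0.002]] 4.15
```

View pics/w3.png

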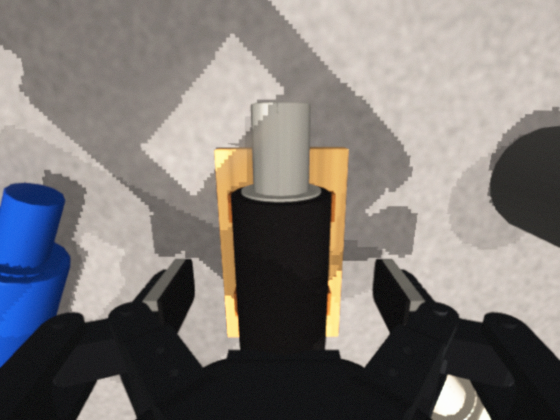

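View pics/s3_c230_210.png

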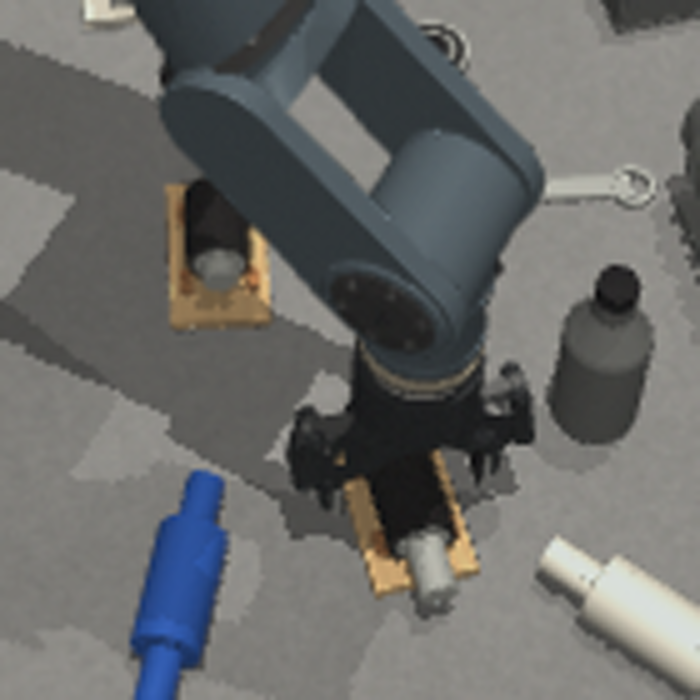

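Emit:
play_rows --pt "0.004 0 0 0" --pt "0.004 0 0 0" --pt "0.004 0 0 0"

```text
t: 4.45
tcp_pos: [0.5594, -0.3573, 0.0122]
tool_rot: [0.498, 0.501, -0.5, 0.501]
force: [0.2, -0.0, -0.1]
finger_gap: 0.994
```

Emit:
play_rows --pt "0 0 0 0" --pt "0 0 0 0" --pt "0 0 0 0" --pt "0 0 0 0" --pt "0 0 0 0" --pt "0 0 0 0" --pt "0 0 0 0" --pt "0 0 0 0" --pt "0 0 0 0" --pt "0 0 0 0" --claw 0 --force 60

```text
t: 5.45
tcp_pos: [0.5593, -0.3574, 0.0124]
tool_rot: [0.498, 0.501, -0.5, 0.501]
force: [-2.0, 0.1, 6.2]
finger_gap: 0.494
```

```bash
python3 - <<'E'
from h import *
s=snap('wrist','w4'); p,R,st=tool(); print(p,st['t'],st['force'],st['finger_gap'],st['ft_torque'])
E
```

```text
[ 0.55934612 -0.35735191  0.0124104 ] 5.5 [-0.91700346  0.842098    4.97893524] 0.4976522444255025 [0.10741531 0.29112588 0.04401335]
```

View pics/w4.png

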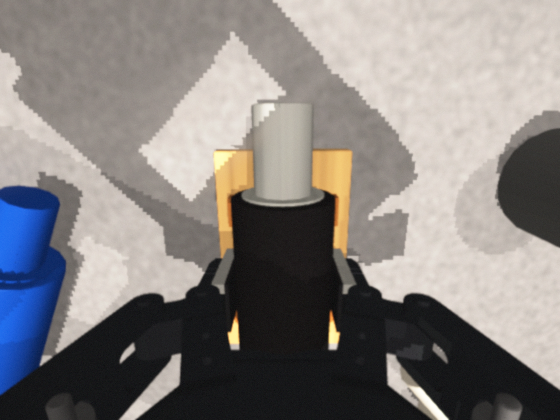

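Emit:
play_rows --pt "-0.01 0 0 0" --pt "-0.025 0 0 0" --pt "-0.05 0 0 0" --pt "-0.09 0 0 0" --pt "-0.13 0 0 0" --pt "-0.17 0 0 0" --pt "-0.19 0 0 0" --pt "-0.19 0 0 0" --pt "-0.19 0 0 0" --pt "-0.19 0 0 0"

```text
t: 6.5
tcp_pos: [0.5581, -0.3556, 0.1998]
tool_rot: [0.498, 0.503, -0.5, 0.499]
force: [-0.1, 0.9, -7.8]
finger_gap: 0.5
```

```bash
python3 - <<'E'
from h import *
s=snap('wrist','w5'); p,R,st=tool(); print(p,st['t'],st['force'],st['finger_gap'],st['ft_torque'])
print(shift([.498,.1385,.2],[np.cos(-.091),np.sin(-.091)]))
E
```

```text
[ 0.55818284 -0.35577606  0.19961242] 6.55 [-0.81910105 -0.27684021 -7.11917357] 0.4954574610676522 [-0.0386142   0.01218614 -0.01612156]
[0.001, -0.0587, -0.4945, np.float64(5.4), np.float64(-174.6)]
```

View pics/w5.png

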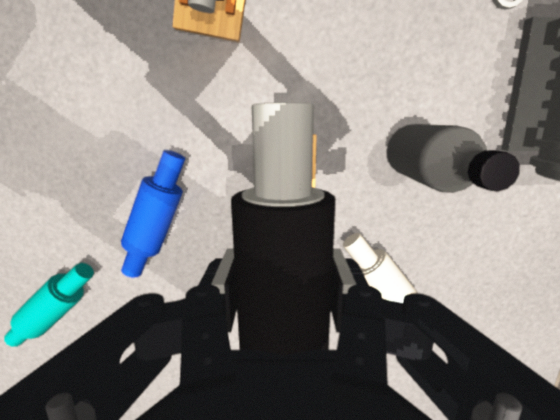

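Emit:
play_rows --pt "0 -0.005 -0.04 0.5" --pt "0 -0.01 -0.08 1" --pt "0 -0.015 -0.12 1.5" --pt "0 -0.02 -0.16 2" --pt "0 -0.025 -0.2 2.5" --pt "0 -0.03 -0.24 3" --pt "0 -0.035 -0.28 3.5" --pt "0 -0.04 -0.32 4" --pt "0 -0.045 -0.36 4.5" --pt "0 -0.05 -0.4 5" --pt "0 -0.055 -0.44 5.4" --pt "0 -0.058 -0.47 5.4" --pt "0 -0.059 -0.49 5.4" --pt "0 -0.059 -0.495 5.4" --pt "0 -0.059 -0.495 5.4" --pt "0 -0.059 -0.495 5.4" --pt "0 -0.059 -0.495 5.4"

```text
t: 8.25
tcp_pos: [0.4978, 0.138, 0.2007]
tool_rot: [-0.521, -0.478, 0.524, -0.474]
force: [0.8, 0.3, -6.2]
finger_gap: 0.496
```

```bash
python3 - <<'E'
from h import *
s=snap('wrist','w6'); t=snap('top','t6'); p,R,st=tool(); print(p,R.round(3),st['t'],st['force'],st['finger_gap'])
crop('t6',195,160,295,245,7)
print(shift([.498,.1385,.12],[np.cos(-.091),np.sin(-.091)]))
E
```

```text
[0.49790574 0.13809804 0.20088091] [[-0.006  0.996 -0.093]
 [ 0.002 -0.093 -0.996]
 [-1.    -0.006 -0.001]] 8.35 [-5.78284557e-03 -1.00540827e+00 -6.43595400e+00] 0.49968185282225097
[0.0809, 0.0005, -0.0003, np.float64(-0.1), np.float64(179.9)]
```

View pics/w6.png

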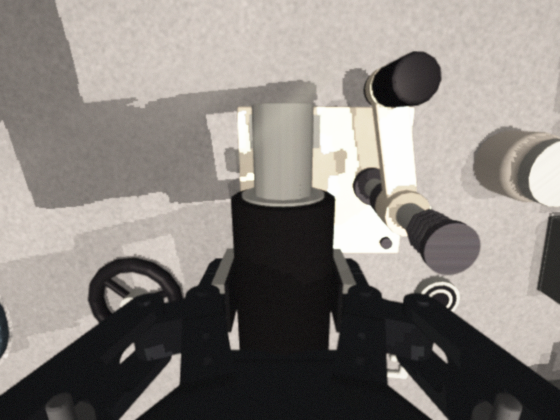

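View pics/t6_c195_160.png

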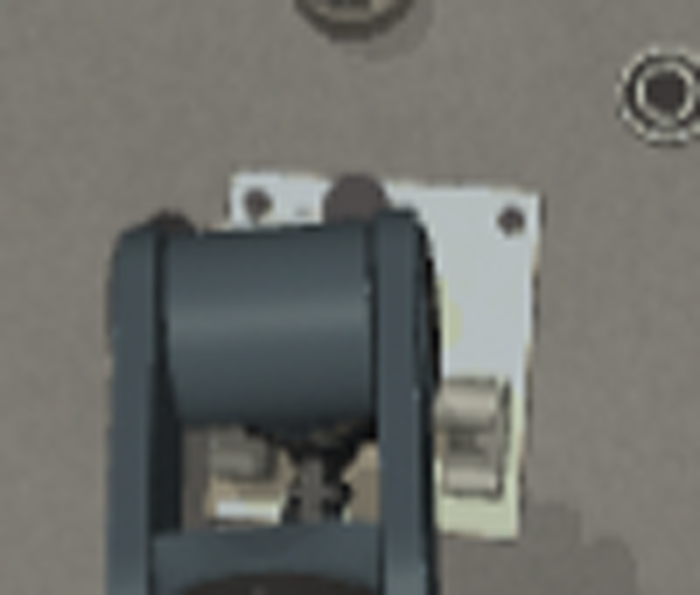

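Emit:
play_rows --pt "0.03 0 0 0" --pt "0.06 0 0 0" --pt "0.08 0 0 0" --pt "0.085 0 0 0" --pt "0.085 0 0 0" --pt "0.085 0 0 0"

```text
t: 8.95
tcp_pos: [0.4986, 0.138, 0.1168]
tool_rot: [-0.522, -0.477, 0.523, -0.475]
force: [-0.0, 0.1, -6.3]
finger_gap: 0.497
```

```bash
python3 - <<'E'
from h import *
s=snap('wrist','w7'); t=snap('side','s7'); p,R,st=tool(); print(p,st['t'],st['force'])
crop('s7',200,90,350,230,5);
E
```

```text
[0.49862358 0.13820547 0.11718003] 9.05 [ 0.34005209  0.61815994 -6.37360953]
```

View pics/w7.png

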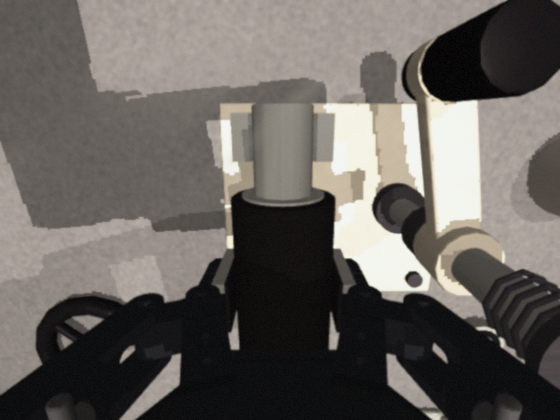

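View pics/s7_c200_90.png

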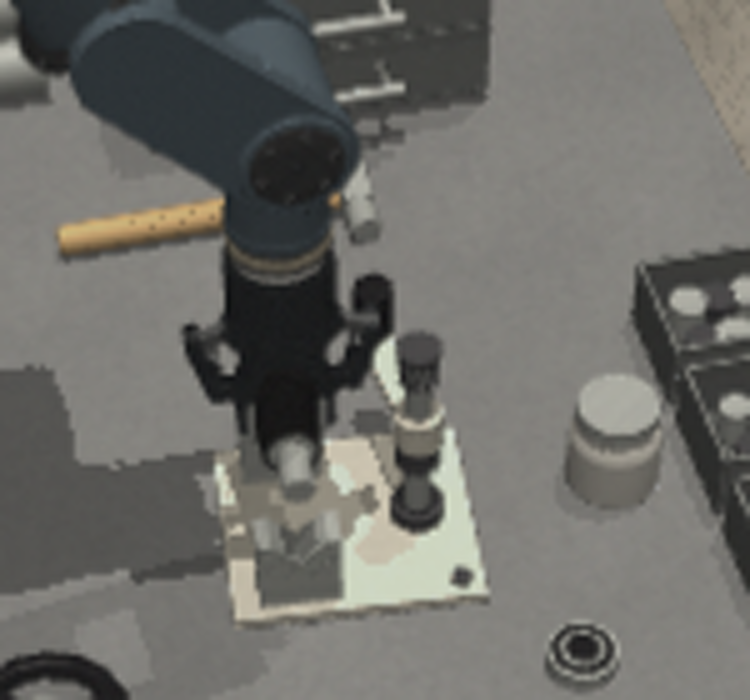

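Emit:
play_rows --pt "0.02 -0.0005 0 0" --pt "0.035 -0.0005 0 0" --pt "0.045 -0.0005 0 0" --pt "0.05 -0.0005 0 0" --pt "0.052 -0.0005 0 0" --pt "0.052 -0.0005 0 0" --pt "0.052 -0.0005 0 0"

```text
t: 9.75
tcp_pos: [0.4985, 0.1384, 0.0657]
tool_rot: [0.523, 0.477, -0.523, 0.475]
force: [-0.2, -0.4, -7.8]
finger_gap: 0.495
```

```bash
python3 - <<'E'
from h import *
s=snap('wrist','w8'); t=snap('side','s8'); p,R,st=tool(); print(p,st['t'],st['force'],st['ft_torque'])
crop('s8',200,90,350,230,5);
E
```

```text
[0.49841152 0.1384211  0.06566811] 9.85 [-0.07272188  0.40813286 -6.52592346] [-0.01459474  0.0314255  -0.03085926]
```

View pics/w8.png

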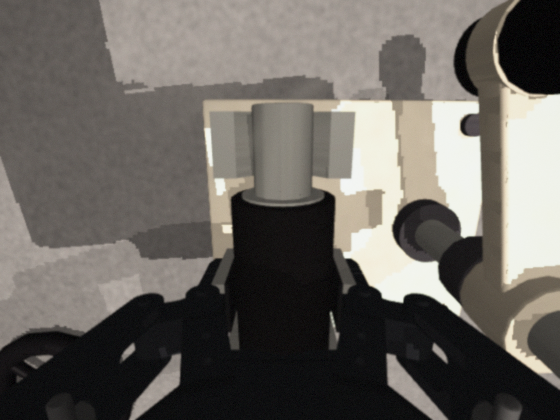

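View pics/s8_c200_90.png

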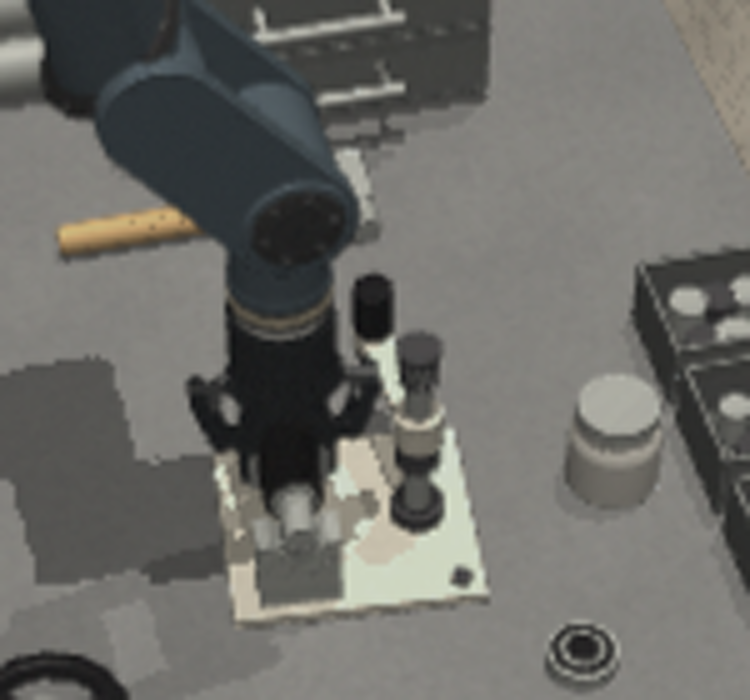

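Emit:
play_rows --pt "0.003 0 0 0" --pt "0.006 0 0 0" --pt "0.008 0 0 0" --pt "0.009 0 0 0" --pt "0.009 0 0 0" --pt "0.009 0 0 0"

```text
t: 10.45
tcp_pos: [0.4983, 0.1384, 0.0566]
tool_rot: [0.523, 0.477, -0.523, 0.475]
force: [-0.0, -0.6, -7.2]
finger_gap: 0.499
```

Emit:
play_rows --pt "0.001 0 0 0" --pt "0.001 0 0 0" --pt "0.0015 0 0 0" --pt "0.0015 0 0 0"

```text
t: 10.85
tcp_pos: [0.4984, 0.1385, 0.0558]
tool_rot: [0.523, 0.477, -0.523, 0.475]
force: [-2.6, -1.2, 3.0]
finger_gap: 0.501
```

```bash
python3 - <<'E'
from h import *
s=snap('wrist','w9'); p,R,st=tool(); print(p,st['t'],st['force'],st['ft_torque'],st['finger_gap'])
E
```

```text
[0.49837712 0.13847042 0.05578403] 10.9 [-1.99007772e+00 -3.07894283e-03  4.06602780e+00] [-0.16688183  0.32468219 -0.06963309] 0.49878384035370193
```

View pics/w9.png

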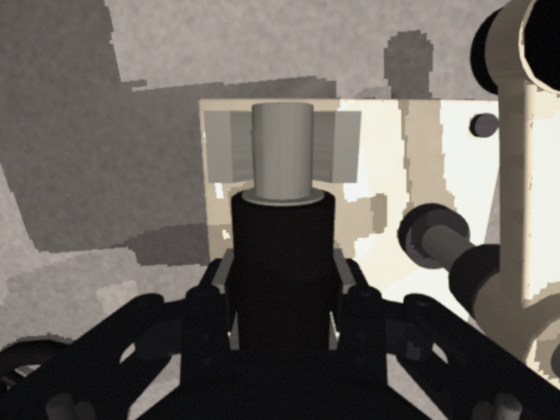

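Emit:
play_rows --pt "0 0 0 0" --pt "0 0 0 0" --pt "0 0 0 0" --pt "0 0 0 0" --pt "0 0 0 0" --pt "0 0 0 0" --pt "0 0 0 0" --claw 80

```text
t: 11.6
tcp_pos: [0.4984, 0.1385, 0.0557]
tool_rot: [0.523, 0.477, -0.523, 0.475]
force: [0.4, -0.1, 0.2]
finger_gap: 0.802
```

```bash
python3 - <<'E'
from h import *
s=snap('wrist','w10'); p,R,st=tool(); print(p,st['t'],st['force'],st['ft_torque'],st['finger_gap'])
E
```

```text
[0.4983919  0.13846525 0.05574656] 11.65 [-0.1671355  -0.21345247  0.79269812] [-0.00669536  0.00255026 -0.07396439] 0.7977544182954541
```

View pics/w10.png

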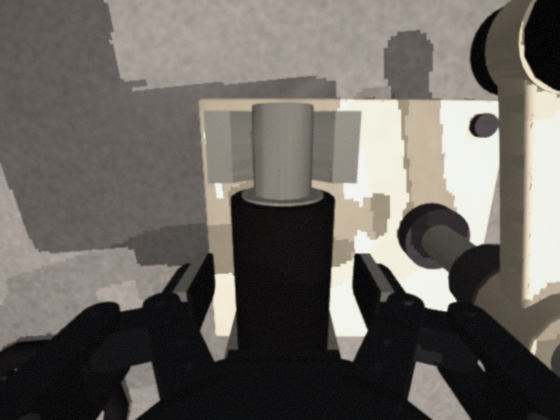

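```bash
python3 - <<'E'
from h import *
p,R,st=tool(); print(st['q'],np.arctan2(R[1,1],R[0,1]))
print(shift([.585,.235,.29],[np.cos(.14),np.sin(.14)]))
E
```

```text
[0.05338963 0.66915111 1.83689552 0.00380684 0.63681548 0.14332273] -0.09299358545881534
[-0.2342, 0.0769, -0.1046, np.float64(-13.3), np.float64(166.7)]
```

Emit:
play_rows --pt "-0.01 0 0 0" --pt "-0.03 0 0 0" --pt "-0.07 0 0 0" --pt "-0.11 0 0 0" --pt "-0.16 0 0 0" --pt "-0.2 0 0 0" --pt "-0.234 0.02 -0.03 -5" --pt "-0.234 0.05 -0.06 -10" --pt "-0.234 0.077 -0.1 -13.3" --pt "-0.234 0.077 -0.105 -13.3" --pt "-0.234 0.077 -0.105 -13.3" --pt "-0.234 0.077 -0.105 -13.3" --claw 100

```text
t: 12.85
tcp_pos: [0.5838, 0.2348, 0.2897]
tool_rot: [0.464, 0.535, -0.464, 0.532]
force: [-0.7, -0.4, 0.0]
finger_gap: 1.004
```

```bash
python3 - <<'E'
from h import *
s=snap('wrist','w11'); snap('side','s11'); p,R,st=tool(); print(p,st['t'],st['force'])
crop('s11',230,130,330,220,7)
E
```

```text
[0.58409144 0.23432456 0.28995127] 12.95 [-0.76450009 -0.28735076 -0.67104399]
```

View pics/w11.png

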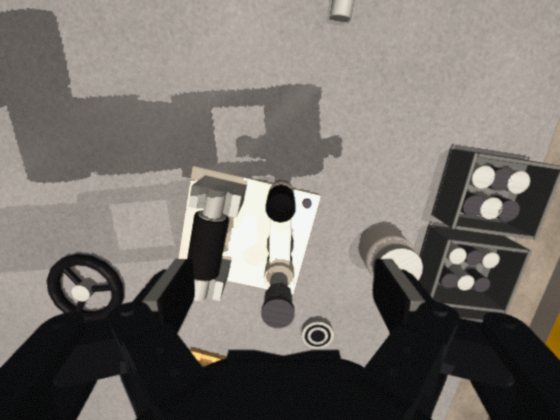

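View pics/s11_c230_130.png

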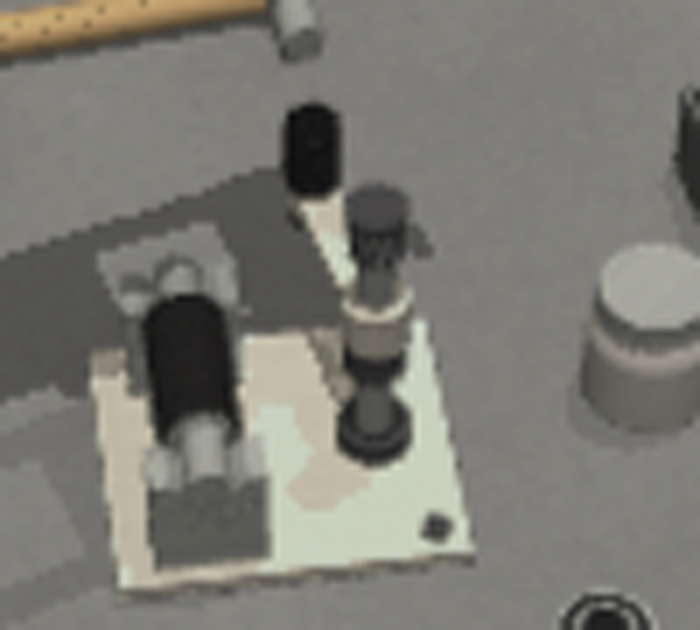

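```bash
python3 - <<'E'
from h import *
crop('w11',175,160,335,340,4)
E
```

```text
(no output)
```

View pics/w11_c175_160.png

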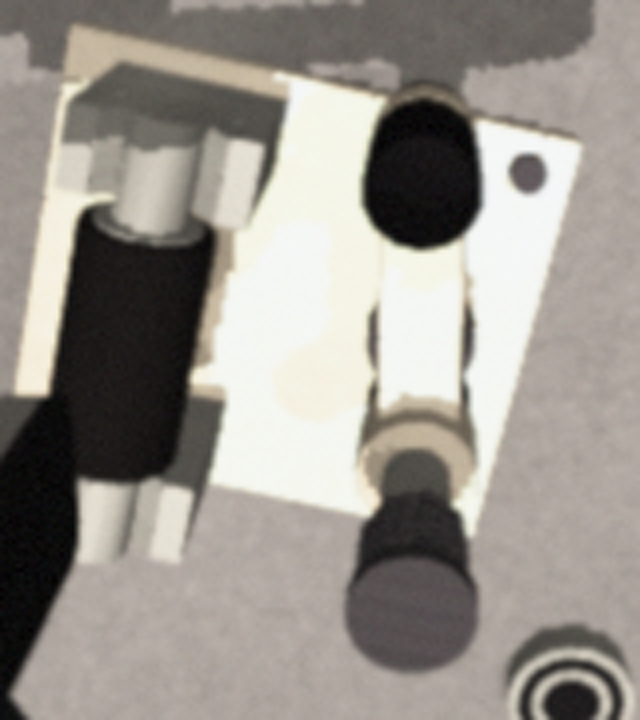

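```bash
python3 - <<'E'
from h import *
s=load('w11'); c=lambda x,y:cp(x,y,175,160,4)
k=atz(s,*c(422,191),.161); q=atz(s,*c(412,613),.186); q2=np.array([.4984+.095*np.cos(.092),.1385-.095*np.sin(.092)])
print(k,q,q2)
for P in (q[:2],q2): v=k[:2]-P; print(np.hypot(*v),np.arctan2(v[1],v[0]))
print('jar',atz(load('top0'),244,153,.08))
E
```

```text
[0.58180622 0.22615501 0.161     ] [0.59284246 0.13069785 0.186     ] [0.59299824 0.12977232]
0.09609302188882157 1.6858998632872562
0.09703032664439096 1.6863992775770524
jar [0.73949438 0.14009188 0.08      ]
```

```bash
python3 - <<'E'
from h import *
print(shift([.5817,.2243,.122],[np.cos(.119),np.sin(.119)]))
E
```

```text
[0.1679, -0.0034, 0.0099, np.float64(1.1), np.float64(-178.9)]
```

Emit:
play_rows --pt "0.03 -0.0035 0.01 1" --pt "0.07 -0.0035 0.01 1" --pt "0.11 -0.0035 0.01 1" --pt "0.14 -0.0035 0.01 1" --pt "0.158 -0.0035 0.01 1" --pt "0.165 -0.0035 0.01 1" --pt "0.168 -0.0035 0.01 1" --pt "0.168 -0.0035 0.01 1" --pt "0.168 -0.0035 0.01 1" --pt "0.168 -0.0035 0.01 1"

```text
t: 13.95
tcp_pos: [0.5824, 0.2243, 0.1233]
tool_rot: [0.469, 0.53, -0.468, 0.529]
force: [0.3, -0.2, 0.4]
finger_gap: 0.999
```

```bash
python3 - <<'E'
from h import *
s=snap('wrist','w12'); snap('side','s12'); p,R,st=tool(); print(p,st['t'],st['force'])
crop('s12',200,90,340,220,5)
E
```

```text
[0.58202107 0.22438095 0.12286611] 14.05 [-0.0895761  -0.61834865 -0.06261234]
```

View pics/w12.png

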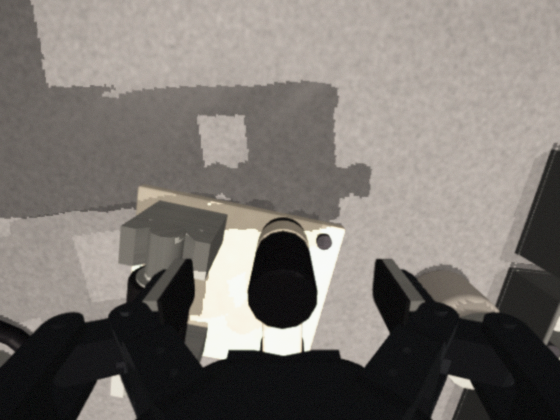

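View pics/s12_c200_90.png

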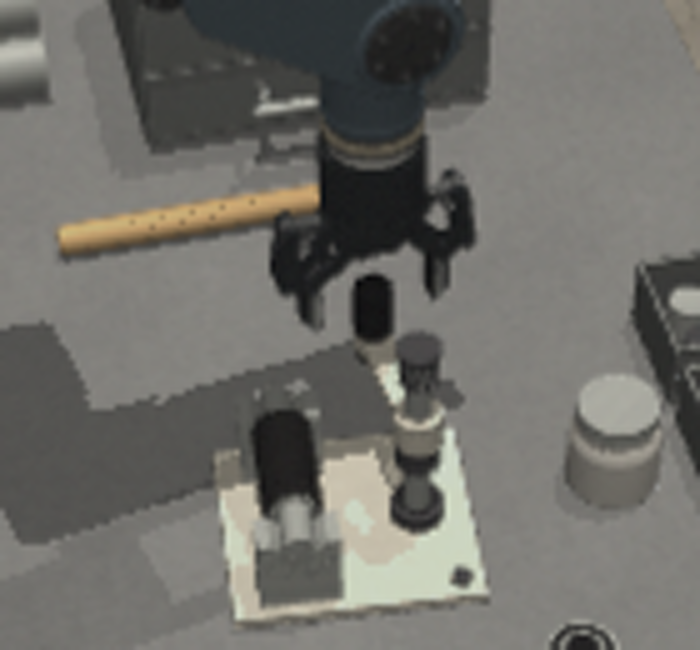

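Emit:
play_rows --pt "0 0 0 0" --pt "0 0 0 0" --pt "0 0 0 0" --pt "0 0 0 0" --pt "0 0 0 0" --pt "0 0 0 0" --pt "0 0 0 0" --pt "0 0 0 0" --pt "0 0 0 0" --pt "0 0 0 0" --claw 0 --force 60

```text
t: 15.05
tcp_pos: [0.582, 0.2245, 0.123]
tool_rot: [0.469, 0.53, -0.469, 0.529]
force: [-1.5, 0.8, 3.0]
finger_gap: 0.332
```

```bash
python3 - <<'E'
from h import *
s=snap('wrist','w13'); p,R,st=tool(); print(p,st['t'],st['force'],st['finger_gap'])
E
```

```text
[0.58201205 0.22445755 0.12302784] 15.1 [-0.9576753   0.79904849  2.29263768] 0.33743576702590944
```

View pics/w13.png

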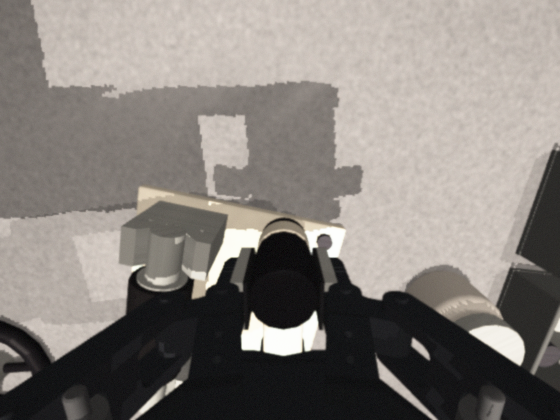

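Emit:
play_rows --pt "-0.004 0 0 0" --pt "-0.008 0 0 0" --pt "-0.012 0 0 0" --pt "-0.015 0 0 0" --pt "-0.016 0 0 0" --pt "-0.016 0 0 0" --pt "-0.016 0 0 0"

```text
t: 15.8
tcp_pos: [0.5817, 0.2241, 0.1386]
tool_rot: [0.469, 0.53, -0.469, 0.528]
force: [2.6, -2.7, -11.7]
finger_gap: 0.338
```

```bash
python3 - <<'E'
from h import *
s=snap('wrist','w14'); snap('side','s14'); p,R,st=tool(); print(p,st['t'],st['force'],st['finger_gap'])
crop('s14',200,90,340,220,5)
E
```

```text
[0.58165203 0.22408668 0.13866627] 15.9 [  0.65877387  -2.93151753 -12.02929567] 0.3374809125490639
```

View pics/w14.png

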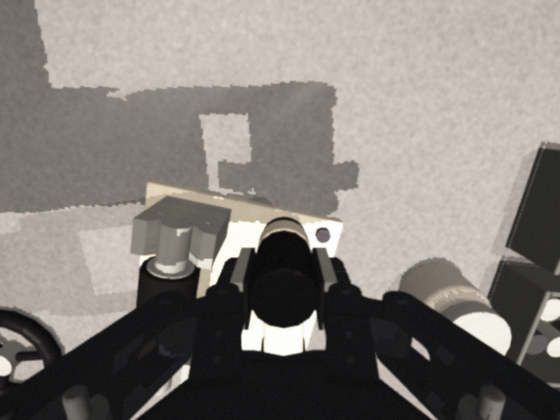

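View pics/s14_c200_90.png

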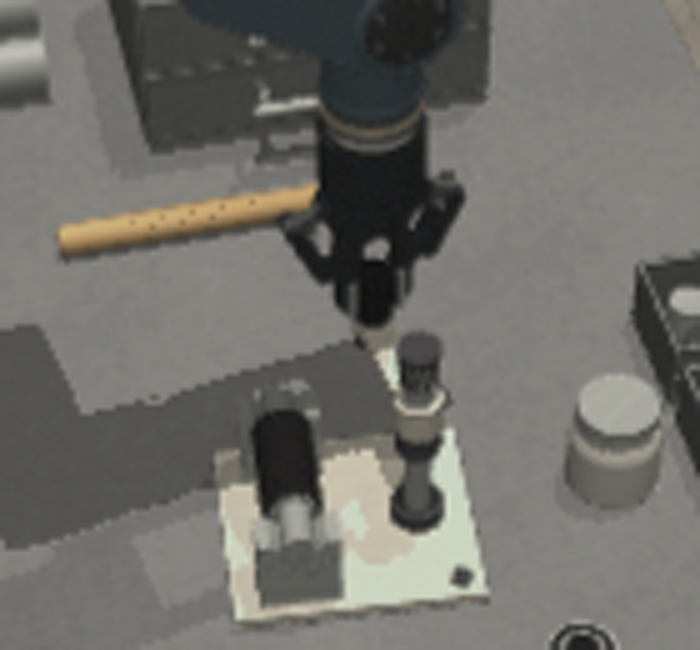

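```bash
python3 - <<'E'
from h import *
p,R,st=tool(); print(st['q'],R.round(3))
C=np.array([.593,.130]); v=p[:2]-C; a0=np.arctan2(v[1],v[0]); r=np.hypot(*v); print(r,a0)
N=17
for i in range(1,N+1):
    u=i/N; u=u*u*(3-2*u); a=a0+(3.049-a0)*u; rr=r+(.095-r)*u
    d=R.T@np.array([*(C+rr*np.array([np.cos(a),np.sin(a)])),p[2]]) - R.T@p
    print([0,*[float(round(x,4)) for x in d[1:]],round(float(-np.degrees(a-a0)),1)],end=', ')
E
```

```text
[0.18783977 0.63761796 1.51771918 0.00213557 0.98781538 0.06584775] [[-0.002  0.993  0.121]
 [ 0.001  0.121 -0.993]
 [-1.    -0.002 -0.002]]
0.09476856034439497 1.6908283472742254
[0, -0.0013, 0.0, -0.8], [0, -0.0049, 0.0001, -3.0], [0, -0.0106, 0.0006, -6.4], [0, -0.0179, 0.0017, -10.9], [0, -0.0265, 0.0037, -16.2], [0, -0.0359, 0.007, -22.2], [0, -0.0456, 0.0115, -28.7], [0, -0.0551, 0.0175, -35.5], [0, -0.0639, 0.0246, -42.3], [0, -0.0718, 0.0326, -49.1], [0, -0.0783, 0.041, -55.6], [0, -0.0835, 0.0495, -61.6], [0, -0.0874, 0.0575, -66.9], [0, -0.0901, 0.0644, -71.4], [0, -0.0917, 0.0699, -74.8], [0, -0.0926, 0.0734, -77.0], [0, -0.0929, 0.0746, -77.8],
```

Emit:
play_rows --pt "0 -0.0013 0 -0.8" --pt "0 -0.0049 0.0001 -3" --pt "0 -0.0106 0.0006 -6.4" --pt "0 -0.0179 0.0017 -10.9" --pt "0 -0.0265 0.0037 -16.2" --pt "0 -0.0359 0.007 -22.2" --pt "0 -0.0456 0.0115 -28.7" --pt "0 -0.0551 0.0175 -35.5" --pt "0 -0.0551 0.0175 -35.5" --pt "0 -0.0551 0.0175 -35.5"

```text
t: 16.9
tcp_pos: [0.5294, 0.2004, 0.1391]
tool_rot: [0.286, 0.647, -0.286, 0.646]
force: [1.9, -2.0, -12.0]
finger_gap: 0.337
```

```bash
python3 - <<'E'
from h import *
s=snap('wrist','w15'); p,R,st=tool(); print(st['t'],p,st['q'],st['force'],st['ft_torque'],st['finger_gap'])
C=np.array([.593,.130]); v=p[:2]-C; a0=np.arctan2(v[1],v[0]); r=np.hypot(*v); print(r,a0)
N=10
for i in range(1,N+1):
    u=i/N; u=u*u*(3-2*u); a=a0+(3.049-a0)*u; rr=r+(.095-r)*u
    d=R.T@np.array([*(C+rr*np.array([np.cos(a),np.sin(a)])),p[2]]) - R.T@p
    print([0,*[float(round(x,4)) for x in d[1:]],round(float(-np.degrees(a-a0)),1)],end=', ')
E
```

```text
16.95 [0.529404   0.20041238 0.13896043] [ 0.16345948  0.57333033  1.66680764  0.00253168  0.90272741 -0.5764985 ] [  1.46515474  -1.94062881 -11.94212724] [-0.12181932 -0.29538735  0.12482814] 0.3354009498217082
0.09488073445107016 2.3053729376980256
[0, -0.002, 0.0, -1.2], [0, -0.0073, 0.0002, -4.4], [0, -0.0152, 0.0011, -9.2], [0, -0.0246, 0.0031, -15.0], [0, -0.0345, 0.0063, -21.3], [0, -0.044, 0.0106, -27.6], [0, -0.0523, 0.0154, -33.4], [0, -0.0588, 0.02, -38.2], [0, -0.0629, 0.0234, -41.4], [0, -0.0644, 0.0247, -42.6],
```

View pics/w15.png

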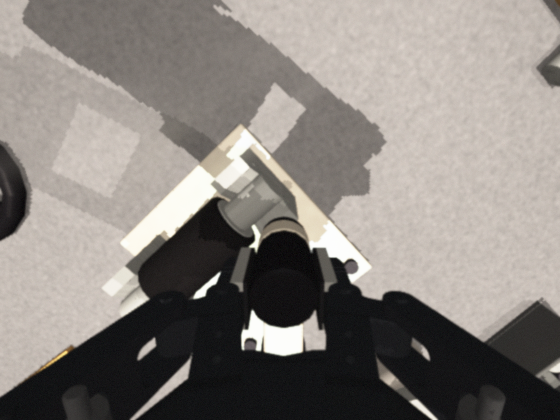

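Emit:
play_rows --pt "0 -0.002 0 -1.2" --pt "0 -0.0073 0.0002 -4.4" --pt "0 -0.0152 0.0011 -9.2" --pt "0 -0.0246 0.0031 -15" --pt "0 -0.0345 0.0063 -21.3" --pt "0 -0.044 0.0106 -27.6" --pt "0 -0.0523 0.0154 -33.4" --pt "0 -0.0588 0.02 -38.2" --pt "0 -0.0629 0.0234 -41.4" --pt "0 -0.0644 0.0247 -42.6" --pt "0 -0.0644 0.0247 -42.6" --pt "0 -0.0644 0.0247 -42.6"

```text
t: 18.15
tcp_pos: [0.4987, 0.1391, 0.139]
tool_rot: [0.032, 0.707, -0.031, 0.706]
force: [2.1, 0.7, -11.5]
finger_gap: 0.334
```

```bash
python3 - <<'E'
from h import *
s=snap('wrist','w16');snap('side','s16'); crop('s16',200,90,340,220,5); p,R,st=tool(); print(st['t'],p,st['force'],st['ft_torque'],st['finger_gap'])
E
```

```text
18.25 [0.49864212 0.13911475 0.13896317] [  1.84579398   0.48810421 -10.95572427] [-0.03000976 -0.30093312  0.12187145] 0.337044711972316
```

View pics/w16.png

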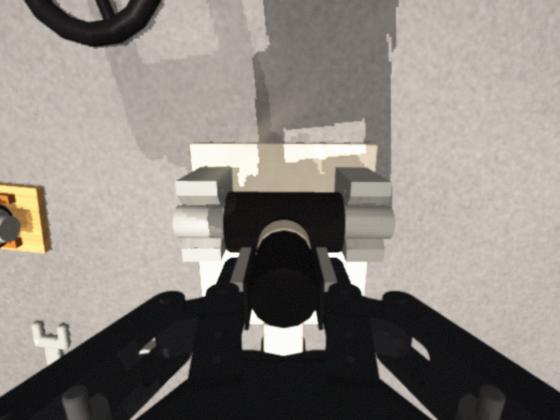

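View pics/s16_c200_90.png

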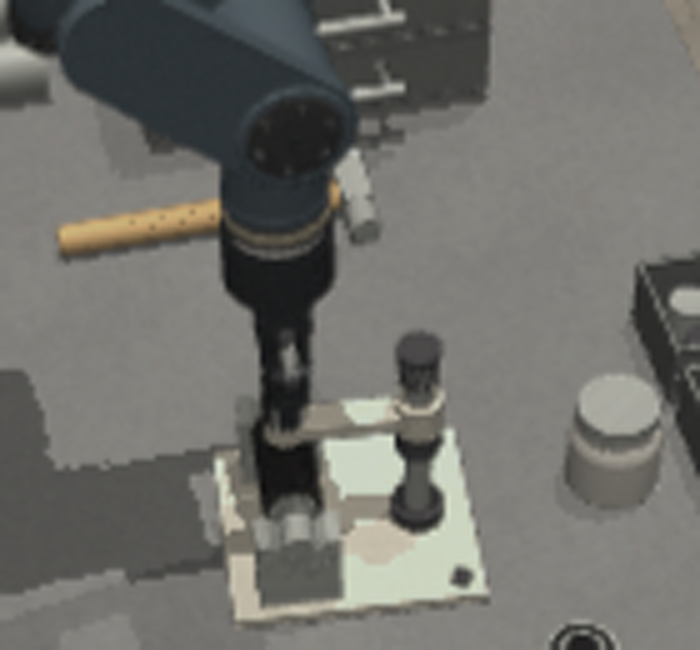

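Emit:
play_rows --pt "0.002 0 0 0" --pt "0.004 0 0 0" --pt "0.006 0 0 0" --pt "0.0075 0 0 0" --pt "0.0085 0 0 0" --pt "0.009 0 0 0" --pt "0.0095 0 0 0" --pt "0.0095 0 0 0" --pt "0.0095 0 0 0"

```text
t: 19.15
tcp_pos: [0.4987, 0.1392, 0.13]
tool_rot: [0.032, 0.707, -0.031, 0.706]
force: [0.3, 0.7, -2.6]
finger_gap: 0.338
```

```bash
python3 - <<'E'
from h import *
p,R,st=tool(); print(st['t'],p,st['force'],st['ft_torque'],st['finger_gap'])
E
```

```text
19.15 [0.49871324 0.13916701 0.12997997] [ 0.26884821  0.65425265 -2.62699591] [-0.01296706  0.12320909  0.09335801] 0.3384055559652322
```

Emit:
play_rows --pt "0 0 0 0" --pt "0 0 0 0" --pt "0 0 0 0" --pt "0 0 0 0" --pt "0 0 0 0" --pt "0 0 0 0" --pt "0 0 0 0" --claw 80

```text
t: 19.85
tcp_pos: [0.4987, 0.1392, 0.13]
tool_rot: [0.032, 0.707, -0.031, 0.706]
force: [0.3, 0.1, 0.2]
finger_gap: 0.801
```

Emit:
play_rows --pt "-0.01 0 0 0" --pt "-0.03 0 0 0" --pt "-0.06 0 0 0" --pt "-0.1 0 0 0" --pt "-0.14 0 0 0" --pt "-0.17 0 0 0" --pt "-0.17 0 -0.04 0" --pt "-0.17 0 -0.08 0" --pt "-0.17 0 -0.08 0" --pt "-0.17 0 -0.08 0" --pt "-0.17 0 -0.08 0"

```text
t: 20.95
tcp_pos: [0.4203, 0.146, 0.3008]
tool_rot: [0.032, 0.706, -0.031, 0.707]
force: [0.1, 0.6, 0.1]
finger_gap: 0.797
```

```bash
python3 - <<'E'
from h import *
p,R,st=tool(); print(st['t'],p,st['force'],st['finger_gap'])
snap('wrist','w17');snap('side','s17');snap('top','t17')
crop('s17',230,120,330,220,6); crop('t17',205,170,285,245,8)
E
```

```text
20.95 [0.42032373 0.14597639 0.30075685] [0.14157587 0.62557482 0.07401009] 0.7971296189831707
```

View pics/w17.png

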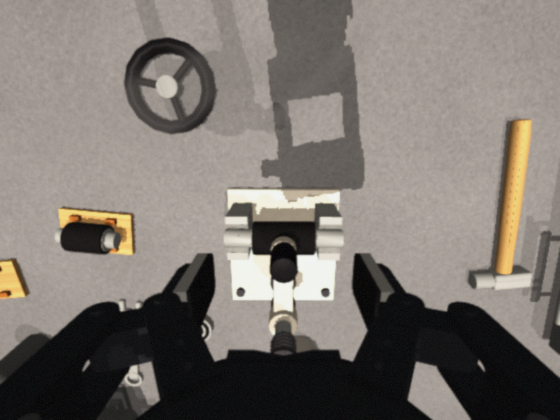

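View pics/s17_c230_120.png

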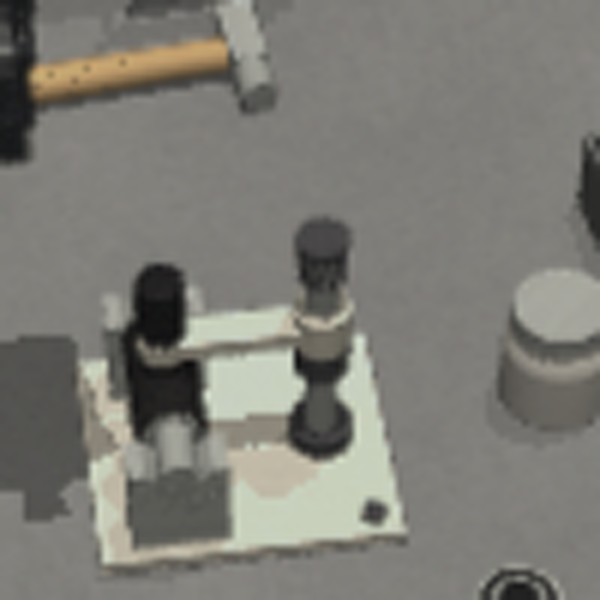

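View pics/t17.png

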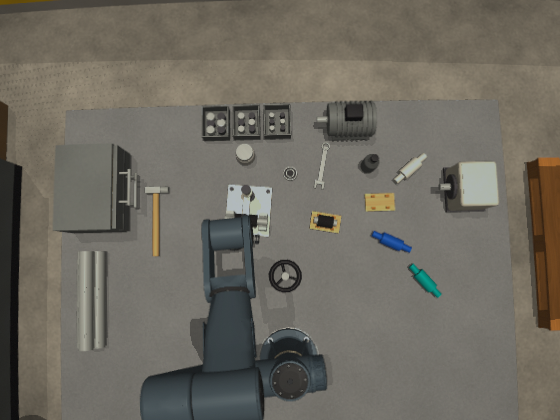

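```bash
python3 - <<'E'
from h import *
crop('w17',215,175,355,315,5)
s=load('w17')
v=np.array([.4984,.1385]); R2=np.array([[np.cos(.092),-np.sin(.092)],[np.sin(.092),np.cos(.092)]])
print('knob fix frame',R2@(atz(s,285,265,.168)[:2]-v))
print('roller ends',[R2@(atz(s,u,v_,.075)[:2]-v) for u,v_ in[(225,237),(343,237)]])
E
```

```text
knob fix frame [-0.0090078   0.00190507]
roller ends [array([-0.00121487, -0.07524468]), array([-0.00151752,  0.07802059])]
```

View pics/w17_c215_175.png

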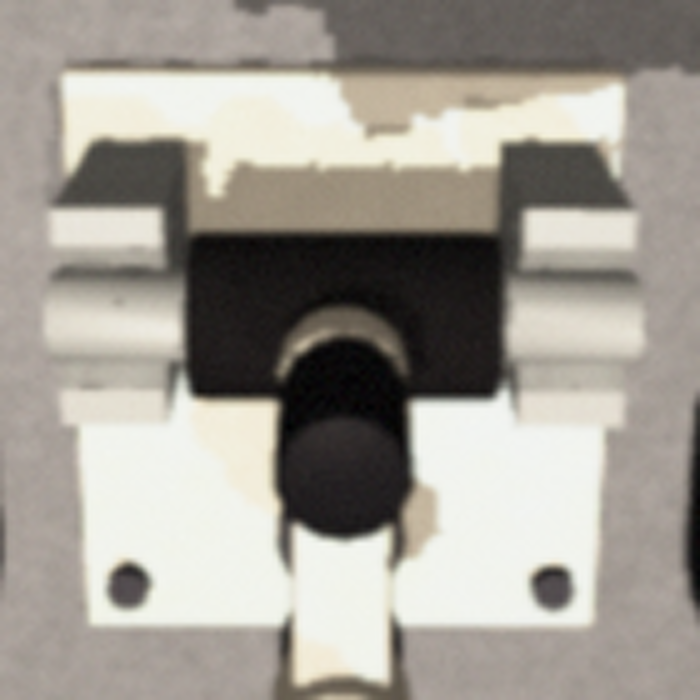

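```bash
python3 - <<'E'
from h import *
s=load('w17');v=np.array([.4984,.1385]); R2=np.array([[np.cos(.092),-np.sin(.092)],[np.sin(.092),np.cos(.092)]])
print(R2@(atz(s,283.2,270,.168)[:2]-v))
print(manip.sign_off())
E
```

```text
[-0.00344863  0.00012345]
the job is handed in; nothing more can be done
None
```

I lowered the longer roller, held in the gripper, into both Vs and released it there. I then lifted the clamp arm about 15.6 mm by its knob, swung it across and let its pad down on the middle of the roller. I handed the job in at about 21 s, with the gripper open and clear; no verdict is reported.

**Seating:** the tool force went from −7 N to +4 N at the expected height, with the axis at about 75 mm. In the wrist picture the journals were centred in the Vs before and after release.

**Final position:** in the last wrist picture the roller is about 1.4 mm off along its axis and about 1.4 mm sideways. The knob is about 3.5 mm from the middle of the V-blocks.

**Limits of the checks:** the pad's pressing force was not measured directly. On the way down the arm's load on the gripper fell from about 11 N to 2.6 N, and to zero at release. A first rough reading put the knob at 9 mm; an enlarged crop corrected it to 3.5 mm. In the last top view the other objects show no visible movement, checked by eye only.

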